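Open the push-and-turn cap of the cleaner bottle

ROBOT

A 7-joint arm with a two-finger parallel gripper is mounted at the origin on a cart in front of the work surface, level with it; the furniture and walls round the work are solid. World frame = base frame: x ahead of the robot, y to its left, z up, the work surface at z = 0. Lengths are in m, angles in rad, forces in N, time in s.
With the tool pointing down it reaches from about 0.425 to 0.925 m from the base axis. Payload 6.8 kg.
Tool frame: the origin (TCP) lies at the very end of the fingers, on their centre line; the grasp point (between the pads) lies arm.tcp_to_grasp behind it (arm.tcp_to_grasp is the distance from the TCP to the grasp point, in m); z points along the fingers, y is the line along which they close (so a half turn about z gives the same grasp; the last joint's range is limited). The gripper opens to 88 mm and grips with 3 to 60 N. Pads are 20 mm wide; open, the fingers measure 115 mm over their backs; the gripper's body (75 mm by 178 mm) begins 61 mm behind the grasp point.
Start: joints at [-1.294, 0.477, 0.022, 1.555, -0.011, 1.109, -0.083], TCP at [0.253, 0.626, 0.223] pointing down, gripper open.
Joint ranges: [-2.96, 2.96], [-0.34, 2.1], [-1.41, 1.46], [0.24, 2.44], [-1.37, 4.51], [0.17, 1.92], [-2.96, 2.96]. Speed limits (rad/s): [2.39, 2.39, 3.14, 3.14, 3.14, 3.14, 3.14].

INTERFACE

Orientations are given as a rotation vector (axis times angle).
In Python, from plant import arm gives the robot as it stands.
- The arm moves only by the shell command python3 -m creep 'ROWS'. ROWS is JSON, a list of rows, each a list of 7 numbers: the shift along the tool's x, y, z in mm, then the turn, a rotation vector about the tool's x, y, z in rad, then the opening, from 0 (shut) to 1 (fully open). A call has exactly 5 rows; each row is the pose to reach, as a shift and turn from the pose commanded when the call began, along the tool's axes at that moment; what a row does not reach only later rows make up. A row lasts 1/10 s, in which the tool goes at most 50 mm and 8.59 degrees, less where a joint would pass 70% of its speed; a pose out of reach is approached as far as the arm can. A call with a gripper value outside its range is refused whole. The fingers move at their own pace and stop on an object; the grip force is fixed at half the most. Time passes only in rows, so rows that repeat a pose let the fingers close, or fill a call up. It gives the time, the measured TCP pose, the force, the opening and the grip force at its end, in the units of the state.
- arm.get_state(): the state, without advancing time (a new reading comes with each control period).
- arm.camera(name): name is "side" or "top" or "wrist"; returns a dict with "frame" (400x640x3 uint8, blue, green, red), "K" (3x3 intrinsics, pixels), "dist_coeffs" ([k1, k2, p1, p2, k3] as OpenCV has them; the pictures are not rectified), "rvec" (rotation vector, rad) and "tvec" (3), from world to camera coordinates, as OpenCV has them. Camera axes: x right, y down, z forward; pixel columns grow to the right and rows downward; lengths in m; the calibration is good to about 2 mm. A picture is of the moment at which its call begins. There is no depth.
- arm.sign_off(): hands the job in; it is judged then, once.
The state is a dict: "t": time; "qpos": joint angles; "qvel": joint speeds; "joint_torque": joint torques, N m; "tcp_pos": TCP position; "tcp_rot": TCP orientation; "contact_force": force on the tool from outside, world axes, zero at the start; "torque": the same for the moment, N m; "opening": finger opening in m; "finger_force": force on a finger pad.
Only numpy, scipy, OpenCV 4.12 (cv2) and the standard library are available. Lean on these libraries where they do the work, as an engineer would, in place of code of your own. Each camera call takes 0.05 s, during which the arm holds its last target. There are 200 camera calls.

TASK

Take the safety cap off the white cleaner bottle that is clamped in the grey stand: push the cap down against its spring until you feel it bottom out, turn it anticlockwise (seen from above) until you feel the stop, then lift it straight off. Finish while holding the cap in the gripper, still and level, a few centimetres clear of the open bottle and directly above it; do not put it down or let go. Leave the other loose things on the table where they are.

Things in the scene. Friction and masses are not known exactly. Their poses are not given: they have to be found in the camera images.
- bottle: White cleaner bottle, 68 mm wide, blue and yellow bands, clamped in a grey round stand (110 mm wide foot, 48 mm high) that is screwed to the table; neither can move. Origin: centre of the stand's underside, on the table; z up, the axis of bottle and cap. The shoulder slopes from 118 mm up to 128 mm, where the neck begins (39 mm wide collar up to 140 mm, then 28 mm); neck top at 160 mm.
- neck_top (a point): Centre of the top of the bottle's neck, 160 mm above the table, hidden under the cap at the start. Round the neck are two bayonet tracks: shut, the cap's two inner lugs sit in notches along the bottle's x axis, and a safety tooth stops the cap from turning until it is pressed at least 4.5 mm down.
- cap: Blue ribbed round safety cap, 50 mm wide, 32 mm high, about 40 g. Origin: centre of its underside, 138 mm above the table when shut; z up; its x axis then lies along the bottle's x axis within 4 degrees. A spring resists pressing: about 5.5 N to start, 11 N at the hard bottom, 6 mm down. A firm grip from above round its side can press, turn and lift it in one grasp.
- cap_top (a point): Centre of the cap's flat top (white bar across it), 32 mm above its origin. Pressed, the cap turns anticlockwise seen from above, with little friction, to a hard stop 62 to 70 degrees on. Past 45 degrees it needs no more pressing; from 60 degrees to the stop it lifts straight off (lugs free 14 mm up, skirt clear of the neck 22 mm up). Good grip: fingertips 15 to 22 mm below this top.
- dosing_cup: Pale blue plastic dosing cup, 57 mm wide, 49 mm high, standing on the table; a bystander. Origin: centre of its underside.
- soap_bar: White bar of soap, 39 x 87 x 24 mm; a bystander. Origin: centre of its underside.
- peg_b: Purple clothes peg, 15 x 72 x 12 mm, lying; a bystander. Origin: centre of its underside.
- multimeter: Yellow and black multimeter, 155 x 78 x 49 mm, lying on its back; a bystander. Origin: centre of its underside.
- belt_pulley: Light grey grooved belt pulley, 63 mm wide, 32 mm high; a bystander. Origin: centre of its underside.
Not all that is in view belongs to the job. There is more than one size of the cap; the one meant has the size given above.

How it is judged:
By the outcome, as a careful person would: the job done as asked, in the order asked, and still so for the second after the job is handed in, while the arm keeps its last pose, push and grip.
It also fails if it takes over 58 s, if anything falls off the work surface, if the arm or the gripper's body presses on something with over 40 N, if the wrist force passes 120 N, or if a joint passes its speed limit or range.

## Working session

There is one attempt and no reset: what is moved stays moved. The work goes in short steps, Python scripts to look and compute and a shell command to move; the robot and the scene stay as the last step left them, time stands still between calls to the robot, and variables do not carry over. Pictures are saved under pics/ and viewed, at most 10 in all, crops included, and the job is handed in when it is done.

```bash
mkdir -p pics; python3 - <<'E'
from plant import arm
import cv2,numpy as np
a=arm.camera("top");b=arm.camera("side")
for n,c in(("top",a),("side",b)):
    cv2.imwrite(f"pics/{n}0.png",c["frame"]);np.savez(f"{n}.npz",**c)
    R=cv2.Rodrigues(np.array(c["rvec"]))[0];print(n,-R.T@np.array(c["tvec"]).ravel(),R[2])
print(arm.tcp_to_grasp,arm.get_state())
E
```

```text
top [0.48765371 0.05169043 1.21253911] [ 0.08797095  0.02435859 -0.99582517]
side [ 0.29403574 -1.08062169  0.76393657] [ 0.22760949  0.8486439  -0.47749079]
0.0187 {'t': 0.1, 'qpos': array([-1.29408966,  0.47772027,  0.02232067,  1.55629481, -0.01150167,
        1.10931084, -0.08312869]), 'qvel': array([ 0.00037051, -0.00243185, -0.00048145, -0.00480337,  0.00106464,
       -0.00065055, -0.00208973]), 'joint_torque': array([ 4.45583675e-03, -5.84091032e+01,  1.54013906e+00, -2.73315310e+01,
       -5.42203244e-02,  1.29807243e-02,  6.06393587e-05]), 'tcp_pos': array([0.25318095, 0.6251554 , 0.22180102]), 'tcp_rot': array([-6.00674767e-01, -3.08342472e+00,  2.50141515e-03]), 'contact_force': array([-0.31275598, -1.03220001, -0.41319656]), 'torque': array([-0.02555029,  0.08653055,  0.01900347]), 'finger_force': 0.0, 'opening': 0.08810612000399969}
```

View pics/top0.png

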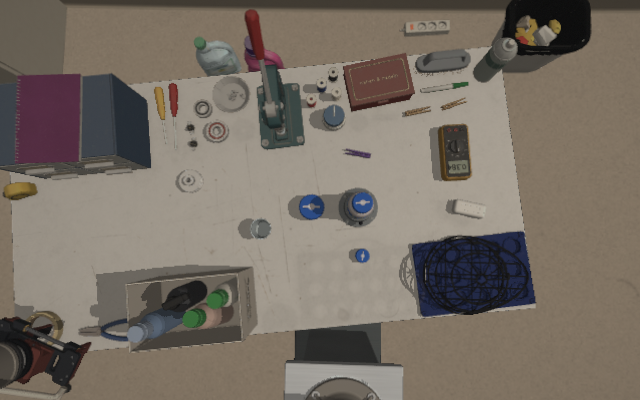

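View pics/side0.png

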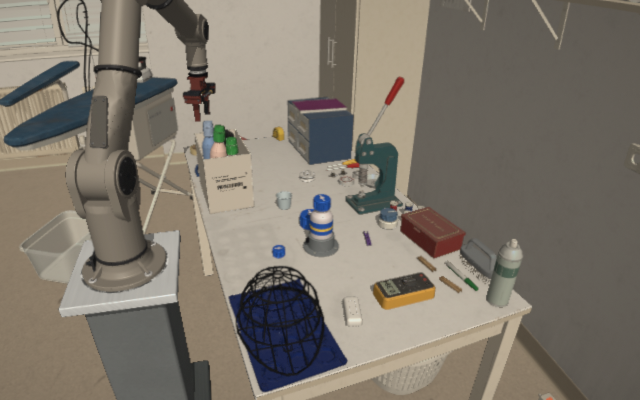

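```bash
cat > h.py <<'E'
import cv2,numpy as np
def ray(c,uv):
    R=cv2.Rodrigues(np.array(c["rvec"]))[0];t=np.array(c["tvec"]).ravel()
    p=cv2.undistortPoints(np.array([[uv]],float),np.array(c["K"]),np.array(c["dist_coeffs"]))[0,0]
    return -R.T@t,R.T@np.array([p[0],p[1],1])
def onz(c,uv,z):
    o,d=ray(c,uv);return o+d*(z-o[2])/d[2]
def blue(f):
    h=cv2.cvtColor(f,cv2.COLOR_BGR2HSV);return cv2.inRange(h,(100,130,70),(125,255,255))
E
python3 - <<'E'
from h import *
a=dict(np.load("top.npz"));b=dict(np.load("side.npz"))
for n,c,(x,y,w,h) in(("top",a,(290,180,100,90)),("side",b,(265,185,80,80))):
    f=c["frame"][y:y+h,x:x+w];m=blue(f)
    k,l,s,ce=cv2.connectedComponentsWithStats(m)
    for i in range(1,k):
        if s[i,4]>20:
            q=s[i,:2]+s[i,2:4]/2-.5+[x,y]; print(n,s[i]+[x,y,0,0,0],q,ce[i]+[x,y],[onz(c,q,z).round(3) for z in(.02,.17)])
    cv2.imwrite(f"pics/{n}c.png",cv2.resize(f,None,fx=4,fy=4,interpolation=2))
A=cv2.imread("pics/topc.png");B=cv2.imread("pics/sidec.png")
B=cv2.copyMakeBorder(B,0,360-320,0,0,0);cv2.imwrite("pics/both.png",np.hstack([A,B]))
print("press",onz(a,(262,65),.25),onz(a,(285,110),.15))
E
```

```text
top [352 193  21  20 257] [362.  202.5] [362.0155642  202.52918288] [array([ 0.589, -0.042,  0.02 ]), array([ 0.576, -0.031,  0.17 ])]
top [299 195  25  24 375] [311.  206.5] [311.02666667 206.72533333] [array([0.574, 0.098, 0.02 ]), array([0.563, 0.092, 0.17 ])]
top [356 249  13  13 104] [362. 255.] [361.88461538 255.18269231] [array([ 0.445, -0.044,  0.02 ]), array([ 0.451, -0.032,  0.17 ])]
side [314 195  16  16 205] [321.5 202.5] [321.46341463 203.18536585] [array([0.639, 0.197, 0.02 ]), array([ 0.57, -0.06,  0.17])]
side [300 210  32  25 281] [315.5 222. ] [312.06761566 223.38078292] [array([0.588, 0.076, 0.02 ]), array([ 0.529, -0.157,  0.17 ])]
side [273 245  12  13 104] [278.5 251. ] [278.47115385 251.67307692] [array([ 0.443, -0.057,  0.02 ]), array([ 0.413, -0.263,  0.17 ])]
press [0.88021258 0.20939551 0.25      ] [0.80601381 0.16408218 0.15      ]
```

View pics/both.png

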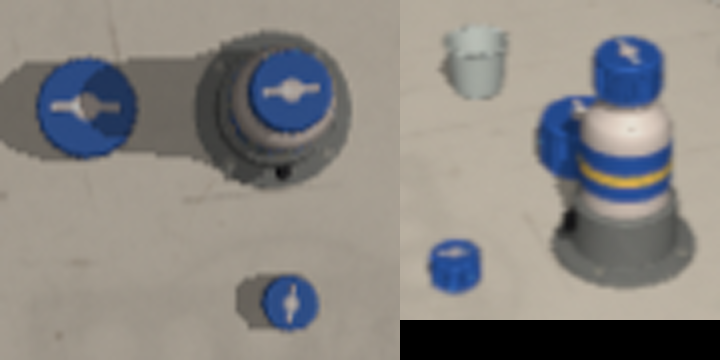

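The cap meant is the one on the bottle at top (362,203) and side (321,203): it is 21 px wide, about 50 mm, at z=.17. The others lie on the table: the larger cap at (311,207) and the smaller one at (362,255). The two views agree on about (.577,-.032). I'll compute the approach in tool axes.

```bash
cat > go.py <<'E'
import sys,numpy as np
from plant import arm
from scipy.spatial.transform import Rotation as R
s=arm.get_state();r=R.from_rotvec(s["tcp_rot"]);t=np.array(eval(sys.argv[1]))
print("R",r.as_matrix().round(3).tolist(),"shift mm",(r.inv().apply(t-s["tcp_pos"])*1000).round(1),"q",s["qpos"].round(2))
E
python3 go.py "(.577,-.032,.30)"; python3 go.py "(.253,.625,.32)"; python3 go.py "(.45,.28,.32)"
```

```text
R [[-0.927, 0.375, -0.001], [0.375, 0.927, -0.002], [-0.0, -0.002, -1.0]] shift mm [-546.8 -487.7  -77.4] q [-1.29  0.48  0.02  1.56 -0.01  1.11 -0.08]
R [[-0.927, 0.375, -0.001], [0.375, 0.927, -0.002], [-0.0, -0.002, -1.0]] shift mm [  0.1  -0.4 -98.2] q [-1.29  0.48  0.02  1.56 -0.01  1.11 -0.08]
R [[-0.927, 0.375, -0.001], [0.375, 0.927, -0.002], [-0.0, -0.002, -1.0]] shift mm [-312.  -246.2  -97.8] q [-1.29  0.48  0.02  1.56 -0.01  1.11 -0.08]
```

```bash
python3 -m creep '[[0,0,-40,0,0,0,1],[0,0,-80,0,0,0,1],[-30,-27,-90,0,0,0,1],[-64,-57,-90,0,0,0,1],[-98,-87,-90,0,0,0,1]]'; python3 -m creep '[[-35,-31,0,0,0,0,1],[-70,-62,0,0,0,0,1],[-105,-93,0,0,0,0,1],[-140,-124,0,0,0,0,1],[-175,-155,0,0,0,0,1]]'; python3 go.py "(.577,-.032,.30)"
```

```text
t: 0.6
tcp_pos: [0.3119, 0.507, 0.3127]
tcp_rot: [0.599, 3.084, 0.0]
contact_force: [1.4, -0.4, 0.5]
opening: 0.0876
finger_force: 0.0
t: 1.1
tcp_pos: [0.4159, 0.2968, 0.3125]
tcp_rot: [-0.601, -3.083, 0.0]
contact_force: [-0.2, 0.7, 0.3]
opening: 0.0878
finger_force: 0.0
R [[-0.927, 0.375, -0.0], [0.375, 0.927, -0.0], [0.0, -0.0, -1.0]] shift mm [-272.7 -244.3   12.4] q [-0.91  0.12  0.18  1.84 -0.02  1.19  0.47]
```

```bash
python3 -m creep '[[-35,-31,0,0,0,0.1,1],[-70,-62,0,0,0,0.2,1],[-105,-93,0,0,0,0.3,1],[-140,-124,0,0,0,0.4,1],[-175,-155,0,0,0,0.5,1]]'; python3 go.py "(.577,-.032,.28)"
```

```text
t: 1.6
tcp_pos: [0.5198, 0.0877, 0.3126]
tcp_rot: [-1.35, -2.836, -0.0]
contact_force: [0.8, 0.0, 0.0]
opening: 0.0879
finger_force: 0.0
R [[-0.63, 0.776, -0.0], [0.776, 0.63, 0.0], [0.0, -0.0, -1.0]] shift mm [-129.   -31.1   32.5] q [-0.65  0.15  0.41  1.81 -0.07  1.19  0.47]
```

```bash
python3 -m creep '[[-40,-10,0,0,0,0.1,1],[-80,-20,5,0,0,0.2,1],[-115,-28,20,0,0,0.3,1],[-128,-31,32,0,0,0.4,1],[-128,-31,32,0,0,0.4,1]]'; python3 - <<'E'
from h import *
from plant import arm
c=arm.camera("wrist");np.savez("w1.npz",**c);f=c["frame"];cv2.imwrite("pics/w1.png",f)
k,l,s,ce=cv2.connectedComponentsWithStats(blue(f))
for i in range(1,k):
    if s[i,4]>300: print(s[i],ce[i],onz(c,ce[i],.17))
print(ray(c,(320,200)),arm.get_state()["tcp_pos"],arm.get_state()["qpos"])
E
```

```text
t: 2.1
tcp_pos: [0.5758, -0.0317, 0.2788]
tcp_rot: [-1.888, -2.509, 0.006]
contact_force: [0.0, 0.0, 0.3]
opening: 0.0876
finger_force: 0.0
[ 322   21   61   66 2638] [352.20128886  52.74981046] [0.56592169 0.08117475 0.17      ]
[203 127  30  31 596] [217.87583893 141.94295302] [ 0.48304169 -0.01119381  0.17      ]
[ 295  162   58   62 2346] [323.13213981 192.54433078] [ 0.57532337 -0.02820921  0.17      ]
[ 86 226  27  47 596] [ 97.45637584 242.81208054] [ 0.39560254 -0.12883458  0.17      ]
[186 366  33  34 567] [207.08465608 383.01234568] [ 0.51752211 -0.25806771  0.17      ]
(array([0.55312098, 0.04912868, 0.44108379]), array([ 0.07551768, -0.29614067, -0.95217041])) [ 0.57598824 -0.02967081  0.27969989] [-0.49025949  0.28792943  0.54268121  1.75470125 -0.16091096  1.14591641
  0.38751327]
```

View pics/w1.png

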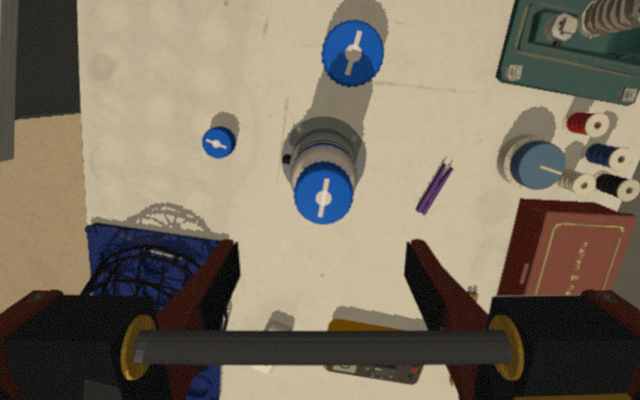

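The wrist view shows the cap on the bottle at (323,193), with its white boss (top centre) at about (323,198). It sits in line between the fingers.

```bash
python3 - <<'E'
from h import *
c=dict(np.load("w1.npz"));f=c["frame"]
h=cv2.cvtColor(f[170:215,300:347],cv2.COLOR_BGR2HSV);m=cv2.inRange(h,(0,0,120),(180,90,255))
k,l,s,ce=cv2.connectedComponentsWithStats(m)
for i in range(1,k):
  if s[i,4]>30:
    q=ce[i]+[300,170];print(s[i],q,onz(c,q,.17))
E
python3 go.py "(.576,-.031,.150)"
```

```text
[ 15   8  17  37 344] [323.31395349 196.68895349] [ 0.57647319 -0.03162657  0.17      ]
R [[-0.282, 0.959, -0.002], [0.959, 0.282, -0.001], [0.0, -0.003, -1.0]] shift mm [ -1.3  -0.  129.7] q [-0.49  0.29  0.54  1.75 -0.16  1.15  0.39]
```

```bash
python3 -m creep '[[-1,0,40,0,0,0,1],[-1,0,80,0,0,0,1],[-1,0,110,0,0,0,1],[-1,0,125,0,0,0,1],[-1,0,129,0,0,0,1]]'; python3 -m creep '[[0,0,0,0,0,0,0.5],[0,0,0,0,0,0,0.3],[0,0,0,0,0,0,0.3],[0,0,0,0,0,0,0.3],[0,0,0,0,0,0,0.3]]'; python3 go.py "(.5765,-.0316,.150)"
```

```text
t: 2.65
tcp_pos: [0.5762, -0.0287, 0.1508]
tcp_rot: [-1.877, -2.517, 0.001]
contact_force: [-0.2, -0.8, 0.2]
opening: 0.0879
finger_force: 0.0
t: 3.15
tcp_pos: [0.5773, -0.0301, 0.1523]
tcp_rot: [1.882, 2.515, 0.001]
contact_force: [-1.2, -1.1, 1.1]
opening: 0.0515
finger_force: 0.8
R [[-0.282, 0.959, 0.001], [0.959, 0.282, 0.0], [-0.0, 0.001, -1.0]] shift mm [-1.2 -1.2  2.3] q [-0.44  0.43  0.49  1.89 -0.26  0.89  0.47]
```

```bash
python3 -m creep '[[0,0,0,0,0,0,0.3],[0,0,0,0,0,0,0.3],[0,0,0,0,0,0,0.3],[0,0,0,0,0,0,0.3],[0,0,0,0,0,0,0.3]]'; python3 go.py "(.5765,-.0316,.150)"
```

```text
t: 3.65
tcp_pos: [0.5772, -0.0302, 0.152]
tcp_rot: [1.882, 2.515, 0.001]
contact_force: [-1.1, 0.2, 4.9]
opening: 0.0494
finger_force: 30.0
R [[-0.282, 0.959, 0.0], [0.959, 0.282, 0.0], [0.0, 0.0, -1.0]] shift mm [-1.2 -1.   2. ] q [-0.44  0.43  0.49  1.89 -0.26  0.89  0.47]
```

Firm grip (30 N, 49.4 mm). Now I'll press in small steps.

```bash
python3 -m creep '[[0,0,1,0,0,0,0.3],[0,0,2,0,0,0,0.3],[0,0,3,0,0,0,0.3],[0,0,4,0,0,0,0.3],[0,0,4,0,0,0,0.3]]'; python3 -m creep '[[0,0,0.5,0,0,0,0.3],[0,0,1,0,0,0,0.3],[0,0,1.5,0,0,0,0.3],[0,0,2,0,0,0,0.3],[0,0,2,0,0,0,0.3]]'
```

```text
t: 4.15
tcp_pos: [0.5772, -0.0302, 0.1483]
tcp_rot: [1.882, 2.515, 0.001]
contact_force: [-2.2, 0.5, 8.0]
opening: 0.0492
finger_force: 30.0
t: 4.65
tcp_pos: [0.5772, -0.0302, 0.1465]
tcp_rot: [1.882, 2.515, 0.001]
contact_force: [-3.7, -0.6, 10.3]
opening: 0.0494
finger_force: 30.0
```

```bash
python3 -m creep '[[0,0,0.5,0,0,0,0.3],[0,0,1,0,0,0,0.3],[0,0,1.5,0,0,0,0.3],[0,0,1.5,0,0,0,0.3],[0,0,1.5,0,0,0,0.3]]'
```

```text
t: 5.15
tcp_pos: [0.5772, -0.0302, 0.146]
tcp_rot: [-1.883, -2.515, -0.002]
contact_force: [-6.3, 1.1, 18.8]
opening: 0.0488
finger_force: 30.0
```

Bottomed out: 18.8 N, and z stalled at .146. Now I'll turn anticlockwise seen from above, which is tool −z.

```bash
python3 -m creep '[[0,0,0,0,0,-0.08,0.3],[0,0,0,0,0,-0.16,0.3],[0,0,0,0,0,-0.24,0.3],[0,0,0,0,0,-0.32,0.3],[0,0,0,0,0,-0.4,0.3]]'; python3 - <<'E'
from plant import arm
s=arm.get_state();print(s["torque"],s["qpos"].round(2))
E
```

```text
t: 5.65
tcp_pos: [0.5772, -0.0303, 0.146]
tcp_rot: [1.341, 2.841, 0.002]
contact_force: [-6.6, 0.9, 17.9]
opening: 0.0495
finger_force: 30.0
[-0.06068552  1.58642324 -0.10317572] [-0.36  0.42  0.39  1.89 -0.21  0.87  0.82]
```

```bash
python3 -m creep '[[0,0,0,0,0,-0.1,0.3],[0,0,0,0,0,-0.2,0.3],[0,0,0,0,0,-0.3,0.3],[0,0,0,0,0,-0.4,0.3],[0,0,0,0,0,-0.5,0.3]]'; python3 - <<'E'
from plant import arm
s=arm.get_state();print(s["torque"],s["qpos"].round(2))
E
```

```text
t: 6.15
tcp_pos: [0.5772, -0.0306, 0.146]
tcp_rot: [0.596, 3.084, 0.001]
contact_force: [-6.4, -1.0, 17.6]
opening: 0.0492
finger_force: 30.0
[-0.12572291  1.4991603  -0.11490871] [-0.27  0.41  0.27  1.88 -0.14  0.87  1.26]
```

```bash
for i in 1; do python3 -m creep '[[0,0,0,0,0,-0.04,0.3],[0,0,0,0,0,-0.08,0.3],[0,0,0,0,0,-0.12,0.3],[0,0,0,0,0,-0.16,0.3],[0,0,0,0,0,-0.16,0.3]]'; done; python3 -c '
from plant import arm
s=arm.get_state();print(s["torque"],s["qpos"].round(2),s["tcp_rot"])'
python3 -m creep '[[0,0,0,0,0,-0.02,0.3],[0,0,0,0,0,-0.04,0.3],[0,0,0,0,0,-0.06,0.3],[0,0,0,0,0,-0.08,0.3],[0,0,0,0,0,-0.08,0.3]]';python3 -c '
from plant import arm
s=arm.get_state();print(s["torque"],s["qpos"].round(2),s["tcp_rot"])'
```

```text
t: 6.65
tcp_pos: [0.577, -0.0306, 0.146]
tcp_rot: [0.352, 3.121, 0.001]
contact_force: [-6.3, 0.3, 18.3]
opening: 0.0496
finger_force: 30.0
[-0.20035142  1.61013432 -0.01634881] [-0.24  0.41  0.23  1.88 -0.12  0.87  1.4 ] [3.52005897e-01 3.12136143e+00 7.37983104e-04]
t: 7.15
tcp_pos: [0.5764, -0.0305, 0.146]
tcp_rot: [-0.229, -3.132, -0.001]
contact_force: [-9.1, 0.6, 19.1]
opening: 0.0496
finger_force: 30.0
[-0.01779871  2.01888875 -0.23157063] [-0.22  0.41  0.22  1.88 -0.11  0.87  1.47] [-2.28664173e-01 -3.13227891e+00 -1.05180844e-03]
```

Tz jumped at 65°, so this may be the stop. I'll feel a little further.

```bash
python3 -m creep '[[0,0,0,0,0,-0.02,0.3],[0,0,0,0,0,-0.04,0.3],[0,0,0,0,0,-0.06,0.3],[0,0,0,0,0,-0.06,0.3],[0,0,0,0,0,-0.06,0.3]]';python3 -c '
from plant import arm
s=arm.get_state();print(s["torque"],s["qpos"].round(2),s["tcp_rot"])
import cv2;cv2.imwrite("pics/w2.png",arm.camera("wrist")["frame"])'
```

```text
t: 7.65
tcp_pos: [0.5763, -0.0305, 0.1459]
tcp_rot: [-0.138, -3.138, -0.002]
contact_force: [-8.8, -0.3, 19.1]
opening: 0.0493
finger_force: 30.0
[ 0.17404119  1.98466349 -0.76065691] [-0.21  0.41  0.2   1.88 -0.11  0.87  1.52] [-1.37714552e-01 -3.13763648e+00 -1.64679835e-03]
```

View pics/w2.png

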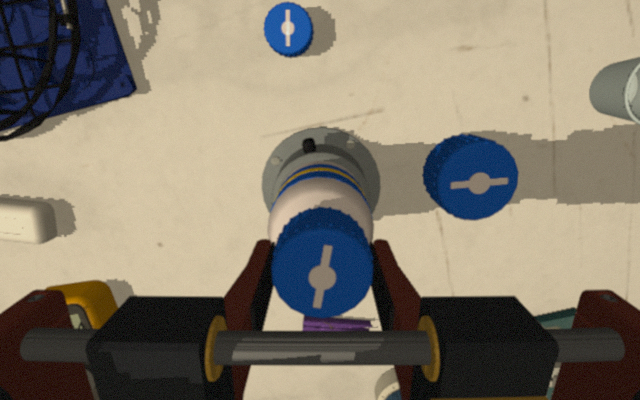

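The wrist view shows the cap at (322,262) still square between the fingers, with its bar turned along with the gripper. Torque rose to −0.76 Nm at 68°, so the stop is felt. Lifting straight up now.

```bash
python3 -m creep '[[0,0,-2,0,0,0.01,0.3],[0,0,-5,0,0,0.02,0.3],[0,0,-8,0,0,0.02,0.3],[0,0,-10,0,0,0.02,0.3],[0,0,-12,0,0,0.02,0.3]]'
```

```text
t: 8.2
tcp_pos: [0.576, -0.0303, 0.1548]
tcp_rot: [-0.165, -3.135, 0.001]
contact_force: [1.7, -1.7, -13.1]
opening: 0.0494
finger_force: 30.0
```

Downward pull of 13 N. I'll check whether the cap rises with the fingers (the boss was at (322,276) in the wrist view).

```bash
cat > cap.py <<'E'
from h import *
from plant import arm
def rep(f,n):
    for nm,m in(("blue",blue(f[195:325,260:385])),("bar",cv2.inRange(cv2.cvtColor(f[235:315,300:345],cv2.COLOR_BGR2HSV),(0,0,110),(180,90,255)))):
        k,l,s,ce=cv2.connectedComponentsWithStats(m);i=1+s[1:,4].argmax();print(n,nm,s[i],ce[i].round(1))
if __name__=="__main__":
    rep(cv2.imread("pics/w2.png"),"before");f=arm.camera("wrist")["frame"];rep(f,"now")
    s=arm.get_state();print(s["contact_force"],s["torque"],s["tcp_pos"])
E
python3 cap.py
```

```text
before blue [  12   13  101  110 7640] [61.9 66.6]
before bar [  9  11  27  62 791] [22.  41.3]
now blue [  11   13  102  110 7601] [61.8 66.6]
now bar [  9  10  27  62 782] [22.  41.1]
[-0.85695614 -1.48578792 -4.39089321] [-0.14673917  0.5037416  -0.44216413] [ 0.57611412 -0.03025564  0.15542059]
```

The cap follows the gripper without slipping, and the force has settled to −4 N. I'll keep lifting gently.

```bash
python3 -m creep '[[0,0,-2,0,0,0,0.3],[0,0,-4,0,0,0,0.3],[0,0,-6,0,0,0,0.3],[0,0,-8,0,0,0,0.3],[0,0,-8,0,0,0,0.3]]'; python3 cap.py
```

```text
t: 8.75
tcp_pos: [0.5774, -0.0304, 0.1652]
tcp_rot: [0.164, 3.136, -0.0]
contact_force: [-2.4, -2.2, 0.1]
opening: 0.0496
finger_force: 30.0
before blue [  12   13  101  110 7640] [61.9 66.6]
before bar [  9  11  27  62 791] [22.  41.3]
now blue [  12   12  101  111 7659] [61.9 66.2]
now bar [  9  11  27  62 777] [22.  41.6]
[-2.52671202 -1.92779225  0.89562593] [-0.61340421  0.6855333   0.0084598 ] [ 0.57748461 -0.03038554  0.16512573]
```

Free and rising with the gripper. Next I'll lift it clear, slow down and settle.

```bash
python3 -m creep '[[0,0,-4,0,0,0,0.3],[0,0,-9,0,0,0,0.3],[0,0,-14,0,0,0,0.3],[0,0,-19,0,0,0,0.3],[0,0,-24,0,0,0,0.3]]'; python3 -m creep '[[0,0,-8,0,0,0,0.3],[0,0,-16,0,0,0,0.3],[0,0,-22,0,0,0,0.3],[0,0,-26,0,0,0,0.3],[0,0,-28,0,0,0,0.3]]'; python3 -m creep '[[0,0,0,0,0,0,0.3],[0,0,0,0,0,0,0.3],[0,0,0,0,0,0,0.3],[0,0,0,0,0,0,0.3],[0,0,0,0,0,0,0.3]]'; python3 cap.py; python3 - <<'E'
from plant import arm
import cv2
f=arm.camera("side")["frame"][150:270,240:400];cv2.imwrite("pics/s2.png",cv2.resize(f,None,fx=4,fy=4,interpolation=2))
E
```

```text
t: 9.3
tcp_pos: [0.5777, -0.0296, 0.1891]
tcp_rot: [0.164, 3.136, 0.001]
contact_force: [0.5, 0.3, 0.4]
opening: 0.0495
finger_force: 30.0
t: 9.8
tcp_pos: [0.5771, -0.0301, 0.2167]
tcp_rot: [0.164, 3.137, 0.0]
contact_force: [0.5, -0.1, -0.4]
opening: 0.0495
finger_force: 30.0
t: 10.3
tcp_pos: [0.5768, -0.0302, 0.2159]
tcp_rot: [-0.165, -3.137, 0.0]
contact_force: [0.4, -0.4, 0.2]
opening: 0.0493
finger_force: 30.0
before blue [  12   13  101  110 7640] [61.9 66.6]
before bar [  9  11  27  62 791] [22.  41.3]
now blue [  12   13  101  109 7572] [61.8 66.4]
now bar [  9  11  27  62 783] [22.  41.4]
[-0.52918474  0.01999912 -0.3106327 ] [0.03186043 0.06116466 0.01260818] [ 0.57691221 -0.03012265  0.21602296]
```

View pics/s2.png

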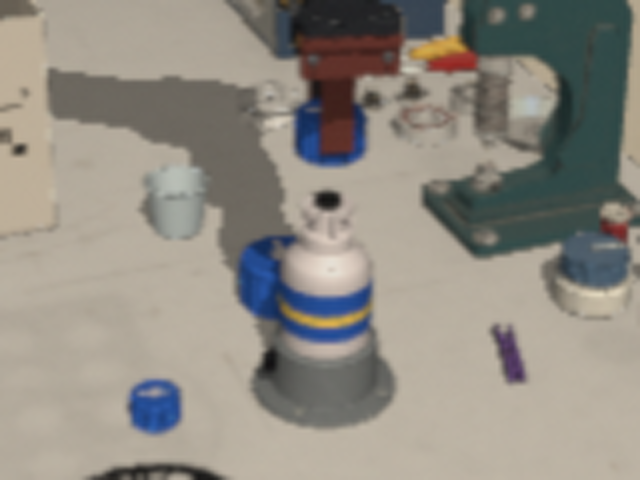

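The side crop shows the open neck at (328,200) and the cap level directly above it at (330,135), about 4 cm clear. Nothing else has moved.

```bash
python3 -c 'from plant import arm;print(arm.sign_off())'
```

```text
the job is handed in; nothing more can be done
None
```

The cap was pressed down to the bottom, turned about 68° anticlockwise to the stop and lifted straight off; the job is handed in with the gripper holding it still and level about 4 cm above the open neck.

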